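# Lock the scrubbing brush out long and hold it ready over the pan support

### The arm

A 7-joint arm with a two-finger parallel gripper is mounted at the origin on a cart in front of the work surface, level with it; the furniture and walls round the work are solid. World frame = base frame: x ahead of the robot, y to its left, z up, the work surface at z = 0. Lengths are in m, angles in degrees, forces in N, time in s.
With the tool pointing down it reaches from about 0.425 to 1.025 m from the base axis. Payload 9.4 kg.
Tool frame: the origin (TCP) lies at the very end of the fingers, on their centre line; the grasp point (between the pads) lies 19 mm behind it; z points along the fingers, y is the line along which they close (so a half turn about z gives the same grasp; the last joint's range is limited). The gripper opens to 93 mm and grips with 3 to 60 N. Pads are 15 mm wide; open, the fingers measure 128 mm over their backs; the gripper's body (75 mm by 188 mm) begins 65 mm behind the grasp point.
Start: joints at [-80.025, 34.337, -0.143, 91.639, 0.103, 54.024, -4.572], TCP at [0.18, 0.702, 0.219] pointing down, gripper open.
Joint ranges: [-147.43, 147.43], [-19.82, 112.94], [-74.19, 73.91], [6.32, 146.72], [-59.91, 239.91], [6.04, 106.73], [-150.56, 150.56]. Speed limits (degrees/s): [127.2, 127.2, 172.46, 172.46, 180, 180, 180].

### API

Orientations are given as a 3x3 rotation matrix whose columns are the frame's x, y, z axes.
In Python, from cell import sense, read_camera, hand_in, search_frame, trace gives the robot as it stands.
- The arm moves only by the shell command python3 -m handwheel 'ROWS'. ROWS is JSON, a list of rows, each an object of numbers: "dx", "dy", "dz": the shift along the tool's x, y, z in units of 150 mm (1.0 is 150 mm); "roll": the turn about the tool's z in units of 120 degrees (1.0 is 120 degrees); "claw": the opening, from 0 (shut) to 1 (fully open). A call has 1 to 8 rows; each row is the pose to reach, as a shift and turn from the pose commanded when the call began, along the tool's axes at that moment; what a row does not reach only later rows make up. A row lasts 1/8 s, in which the tool goes at most 62.5 mm and 10.7 degrees, less where a joint would pass 70% of its speed; a pose out of reach is approached as far as the arm can. A call with a number of a shift or a turn outside -1 to 1 is refused whole. A call with a gripper value outside its range is refused whole. The fingers move at their own pace and stop on an object; the grip force is fixed at half the most. Time passes only in rows, so rows that repeat a pose let the fingers close. It gives the time, the measured TCP pose, the force, the opening and the grip force at its end, in the units of the state.
- sense(): the state, without advancing time (a new reading comes with each control period).
- read_camera(name): name is "scene" or "top" or "wrist"; returns a dict with "frame" (400x640x3 uint8, blue, green, red), "vertical_fov" (degrees; the focal length in pixels is half the picture's height over the tangent of half this angle, whatever the lens; pixels are square), "cx", "cy" (the principal point, pixels), "distortion" ([k1, k2, p1, p2, k3] as OpenCV has them; the pictures are not rectified), "R" (3x3) and "t" (3): a world point X has camera coordinates R X + t. Camera axes: x right, y down, z forward; pixel columns grow to the right and rows downward; lengths in m; the calibration is good to about 2 mm. A picture is of the moment at which its call begins. There is no depth.
- hand_in(): hands the job in; it is judged then, once.
Trained networks look in the newest picture that a camera, given by its name, has taken for a name from the list of things; names that differ only in an ending like _2 or _b are one class to them, and where a whole thing is asked for, a point or a joint stands for the part that bears it (a point fixed in the world has none). Each returns a list of dicts, best first, with "score" (0 to 1); they miss things now and then, are a little off and sometimes report something else, mostly with a low value. They report only what shows in the picture. A call takes as long as a camera call.
- search_frame(name, camera): "point" ([column, row] in pixels, amid what is visible of it).
- trace(name, camera): "mask" (400x640 bool, what is visible of it) and "point" ([column, row] in pixels, amid what is visible of it).
The state is a dict: "t": time; "joint_pos": joint angles; "dq": joint speeds; "effort": joint torques, N m; "eef_pos": TCP position; "eef_rot": TCP orientation; "ft_force": force on the tool from outside, world axes, zero at the start; "torque": the same for the moment, N m; "finger_gap": finger opening in m; "finger_force": force on a finger pad.
Only numpy, scipy, OpenCV 4.12 (cv2) and the standard library are available. Lean on these libraries where they do the work, as an engineer would, in place of code of your own. Each camera call takes 0.05 s, during which the arm holds its last target. There are 200 camera calls.

### The job

The wire pan support on the worktop is greasy, so get the scrubbing brush ready with its long handle: with the brush standing in its drip stand, squeeze the button of the grip and pull the grip up past the first stop to the second, then let the button spring back out so that the handle is locked there. Lift the long brush out of the stand, keep it bristles down, and finish while holding it still, button out, over the middle of the pan support and a few centimetres clear of it. Leave the pan support and the other things lying about where they are.

Things in the scene. Friction and masses are not known exactly. Their poses are not given: they have to be found in the camera images.
- brush: scrubbing brush with telescoping handle, loose, 0.5 to 0.65 kg, starts upright in the stand, handle pushed in. Origin: centre of the bristles' underside; z up the shaft. Bristles 48 mm diameter, 30 mm high; wooden head 54 mm diameter, neck up to 72 mm; above it a steel shaft, 16 mm diameter, ending 190 mm up, with dark slots; the grip slides on it
- grip_mid (a point): point on the axis of the grip, level with the middle of the button, 160 mm above the brush's origin when pushed in, 240 mm at the second stop. The grip: grey rounded-square sleeve, 25 mm (brush's x) by 24 mm (y), 115 mm long; this point is 30 mm below its top and 85 mm above its lower end
- grip (a joint): how far the grip is pulled up along the shaft, m: 0 pushed in, 0.040 first stop, 0.080 second stop, 0.0815 end of travel. While the button is out a catch locks it at the stops: pulling lifts the whole brush. With the button in it slides with about 2 N of friction, less than the brush's weight, so the brush stays in the stand; let go, it stays where it is
- button (a joint): travel of the push button, m: 0 fully out (catch in a slot, locked), above 0.0045 the catch is free, 0.0055 fully in. Needs about 1 N to start and 4.7 N fully in; springs back by itself; let go between stops it stays about 4 mm in until the grip reaches a slot
- button_face (a point): centre of the face of the white button, 12 mm wide, 24 mm high, on the brush's -x side, which faces the robot within 40 degrees. Fully out it stands 6.5 mm proud of the grip (19 mm from its axis; 31.5 mm over button and back), fully in 1 mm. The other three sides of the grip are plain
- stand: white round drip stand, fixed to the worktop by its foot: an open cup 74 mm across, rim 52 mm high, inner floor 11 mm high, 66 mm wide at the mouth, foot 92 mm diameter. Origin: centre of its underside, on the worktop
- pan_support: black wire pan support of a hob, 192 x 244 mm, 34 mm high, loose, lying on the worktop on its feet. Origin: centre of its underside, on the worktop
- sardine_tin: flat tin, 63 x 105 x 26 mm, bystander near the stand. Origin: centre of its underside
- egg_timer: round kitchen timer, 63 mm diameter, 53 mm high, bystander near the stand. Origin: centre of its underside
- teaspoon: teaspoon, 130 x 27 x 11 mm, bystander near the stand. Origin: centre of its underside

How it is judged:
By the outcome, as a careful person would: the job done as asked, in the order asked, and still so for the second after the job is handed in, while the arm keeps its last pose, push and grip.
It also fails if it takes over 48 s, if anything falls off the work surface, if the arm or the gripper's body presses on something with over 40 N, if the wrist force passes 120 N, or if a joint passes its speed limit or range.

## Working session

There is one attempt and no reset: what is moved stays moved. The work goes in short steps, Python scripts to look and compute and a shell command to move; the robot and the scene stay as the last step left them, time stands still between calls to the robot, and variables do not carry over. Pictures are saved under pics/ and viewed, at most 12 in all, crops included, and the job is handed in when it is done.

```bash
ls; mkdir -p pics; cat > h.py <<'E'
import numpy as np, cv2
from cell import sense, read_camera, hand_in, search_frame, trace
def K(c):
    f=200/np.tan(np.radians(c["vertical_fov"])/2)
    return np.array([[f,0,c["cx"]],[0,f,c["cy"]],[0,0,1.]])
def ray(c,p):
    u=cv2.undistortPoints(np.array([[p]],float),K(c),np.array(c["distortion"],float))[0,0]
    R=np.array(c["R"]);t=np.array(c["t"])
    d=R.T@np.array([u[0],u[1],1]); return -R.T@t, d/np.linalg.norm(d)
def atz(c,p,z):
    o,d=ray(c,p); return o+d*(z-o[2])/d[2]
def tri(rs):
    A=0;b=0
    for o,d in rs:
        P=np.eye(3)-np.outer(d,d);A=A+P;b=b+P@o
    return np.linalg.solve(A,b)
def proj(c,X):
    return cv2.projectPoints(np.array(X,float).reshape(-1,1,3),cv2.Rodrigues(np.array(c["R"]))[0],np.array(c["t"],float),K(c),np.array(c["distortion"],float))[0][:,0]
E
python3 - <<'E'
from h import *
s=sense();print(s["t"],s["eef_pos"],np.round(s["eef_rot"],3).tolist(),s["finger_gap"])
for n in ["scene","top"]:
    c=read_camera(n);cv2.imwrite(f"pics/{n}0.png",c["frame"])
    o,_=ray(c,(320,200));print(n,o)
    for k in ["brush","grip_mid","button_face","stand","pan_support","sardine_tin","egg_timer","teaspoon"]:
        r=search_frame(k,n)
        print(k,[(np.round(q["point"]).tolist(),round(q["score"],2),np.round(atz(c,q["point"],0.02),3).tolist()) for q in r[:2]])
E
```

```text
pics
0.0 [0.17984296 0.70184252 0.21777267] [[-0.969, 0.248, -0.0], [0.248, 0.969, -0.002], [-0.0, -0.002, -1.0]] 0.0930123830539281
scene [-0.1904469  -0.44822977  1.11015388]
brush [([346.0, 216.0], 0.63, [0.549, -0.091, 0.02])]
grip_mid [([345.0, 207.0], 0.98, [0.573, -0.073, 0.02])]
button_face []
stand [([349.0, 246.0], 0.71, [0.469, -0.141, 0.02])]
pan_support [([247.0, 197.0], 0.69, [0.473, 0.176, 0.02])]
sardine_tin [([359.0, 207.0], 0.8, [0.595, -0.106, 0.02])]
egg_timer [([386.0, 239.0], 0.81, [0.534, -0.213, 0.02]), ([314.0, 263.0], 0.52, [0.382, -0.089, 0.02])]
teaspoon [([311.0, 256.0], 0.77, [0.395, -0.074, 0.02])]
top [ 3.86087850e-01 -5.51854294e-04  1.06669310e+00]
brush [([366.0, 203.0], 0.67, [0.492, -0.131, 0.02])]
grip_mid [([364.0, 200.0], 0.58, [0.499, -0.127, 0.02])]
button_face []
stand [([359.0, 210.0], 0.69, [0.475, -0.114, 0.02])]
pan_support [([225.0, 199.0], 0.83, [0.494, 0.19, 0.02])]
sardine_tin [([351.0, 166.0], 0.61, [0.576, -0.095, 0.02])]
egg_timer [([407.0, 186.0], 0.74, [0.534, -0.225, 0.02])]
teaspoon [([345.0, 248.0], 0.64, [0.39, -0.084, 0.02])]
```

View pics/scene0.png

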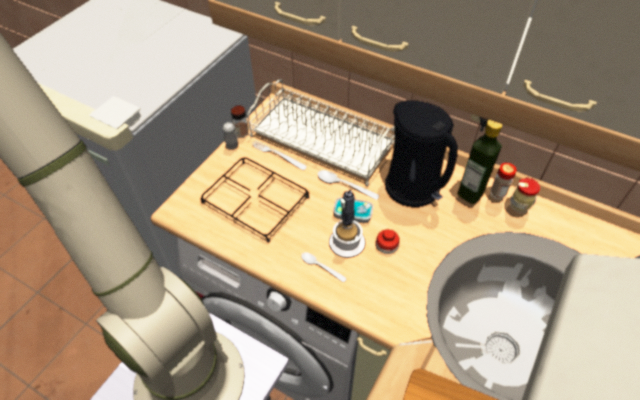

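View pics/top0.png

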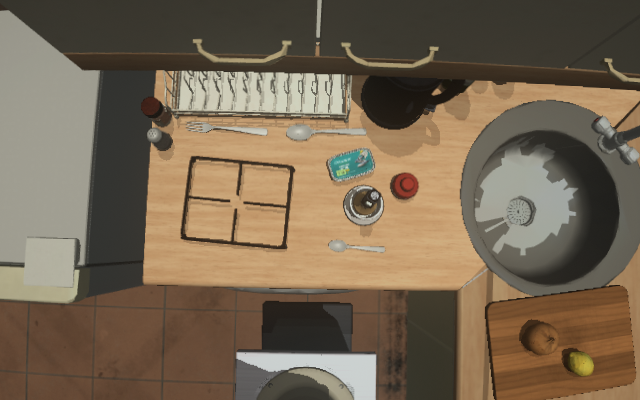

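The scene shows the brush in its stand (top ≈(364,203), scene ≈(347,220)). The tin is behind it, the timer to its right, the spoon in front and the pan support to its left (top ≈(237,202)). I'll raise the arm and turn it so that tool x = +Y and tool y = +X, then travel.

```bash
r='{"dz":-1,"roll":0.63,"claw":1}'; python3 -m handwheel '[{"dz":-1,"roll":0.63,"claw":1},{"dz":-1,"roll":0.63,"claw":1},{"dz":-1,"roll":0.63,"claw":1},{"dz":-1,"roll":0.63,"claw":1},{"dz":-1,"roll":0.63,"claw":1},{"dz":-1,"roll":0.63,"claw":1},{"dz":-1,"roll":0.63,"claw":1},{"dz":-1,"roll":0.63,"claw":1}]'
python3 -m handwheel '[{"dx":-1,"dy":1,"claw":1},{"dx":-1,"dy":1,"claw":1},{"dx":-1,"dy":1,"claw":1},{"dx":-1,"dy":1,"claw":1}]'
python3 -m handwheel '[{"dx":-1,"dy":0.6,"claw":1},{"dx":-1,"dy":0.6,"claw":1},{"dx":-1,"dy":0.6,"claw":1}]'
python3 -m handwheel '[{"dx":-1,"dy":0.2,"claw":1},{"dx":-1,"dy":0.2,"claw":1},{"dx":-1,"dy":0.2,"claw":1}]'
python3 -m handwheel '[{"dx":-1,"claw":1},{"dx":-1,"claw":1},{"dx":-1,"claw":1},{"dx":-1,"claw":1}]'
python3 - <<'E'
from h import *
s=sense();print(s["t"],s["eef_pos"],np.round(s["eef_rot"],3).tolist(),s["joint_pos"])
c=read_camera("wrist");cv2.imwrite("pics/w1.png",c["frame"])
print(ray(c,(320,200)))
for k in ["grip_mid","button_face","stand"]: print(k,search_frame(k,"wrist"))
E
```

```text
0.9 [0.17994477 0.70228768 0.21862744] [[-0.969, 0.248, 0.0], [0.248, 0.969, -0.0], [-0.0, -0.0, -1.0]] [-80.02465808  34.33573294  -0.14240663  91.64063634   0.10338853
  54.02567511  -4.57182832]
(array([0.11644914, 0.71846099, 0.38575191]), array([ 0.25299746, -0.06452942, -0.96531251]))
grip_mid []
button_face []
stand []$[0]: bad value
$[0]: bad value
$[0]: bad value
$[0]: bad value
$[0]: bad value
```

```bash
python3 -m handwheel '[{"dx":0,"dy":0,"dz":-0.99,"roll":0.63,"claw":0.99}]'; python3 -m handwheel --help | head -20
```

```text
t: 1.23
eef_pos: [0.1795, 0.6998, 0.2768]
eef_rot: [[-0.904, 0.428, -0.002], [0.428, 0.904, -0.009], [-0.002, -0.009, -1.0]]
ft_force: [0.2, 0.6, 1.0]
finger_gap: 0.0921
finger_force: 0.0invalid input: not JSON, or not a number
```

```bash
python3 -m handwheel '[{"dx":0,"dy":0,"dz":-0.57,"roll":0.54,"claw":1},{"dx":0,"dy":0,"dz":-0.57,"roll":0.54,"claw":1},{"dx":0,"dy":0,"dz":-0.57,"roll":0.54,"claw":1},{"dx":0,"dy":0,"dz":-0.57,"roll":0.54,"claw":1},{"dx":0,"dy":0,"dz":-0.57,"roll":0.54,"claw":1},{"dx":0,"dy":0,"dz":-0.57,"roll":0.54,"claw":1},{"dx":0,"dy":0,"dz":-0.57,"roll":0.54,"claw":1}]'
```

```text
t: 2.1
eef_pos: [0.1796, 0.7024, 0.3665]
eef_rot: [[-0.003, 1.0, 0.0], [1.0, 0.003, -0.0], [-0.0, 0.0, -1.0]]
ft_force: [-0.5, -0.6, -0.5]
finger_gap: 0.0927
finger_force: 0.0
```

```bash

python3 -m handwheel '[{"dx":-1,"dy":1,"dz":0,"roll":0,"claw":1},{"dx":-1,"dy":1,"dz":0,"roll":0,"claw":1},{"dx":-1,"dy":1,"dz":0,"roll":0,"claw":1},{"dx":-1,"dy":1,"dz":0,"roll":0,"claw":1}]' | head -2
python3 -m handwheel '[{"dx":-1,"dy":0.6,"dz":0,"roll":0,"claw":1},{"dx":-1,"dy":0.6,"dz":0,"roll":0,"claw":1},{"dx":-1,"dy":0.6,"dz":0,"roll":0,"claw":1}]'| head -2
python3 -m handwheel '[{"dx":-1,"dy":0.2,"dz":0,"roll":0,"claw":1},{"dx":-1,"dy":0.2,"dz":0,"roll":0,"claw":1},{"dx":-1,"dy":0.2,"dz":0,"roll":0,"claw":1}]'| head -2
python3 -m handwheel '[{"dx":-1,"dy":0,"dz":0,"roll":0,"claw":1},{"dx":-1,"dy":0,"dz":0,"roll":0,"claw":1},{"dx":-1,"dy":0,"dz":0,"roll":0,"claw":1},{"dx":-1,"dy":0,"dz":0,"roll":0,"claw":1}]'
python3 - <<'E'
from h import *
s=sense();print(s["t"],s["eef_pos"],s["joint_pos"])
c=read_camera("wrist");cv2.imwrite("pics/w1.png",c["frame"])
print(ray(c,(320,200)))
for k in ["grip_mid","button_face","stand"]: print(k,search_frame(k,"wrist"))
E
```

```text
t: 2.6
eef_pos: [0.3336, 0.5493, 0.3674]
t: 2.98
eef_pos: [0.4212, 0.4011, 0.3669]
t: 3.35
eef_pos: [0.4511, 0.2498, 0.3671]
t: 3.85
eef_pos: [0.4509, 0.1015, 0.3671]
eef_rot: [[-0.002, 1.0, 0.001], [1.0, 0.002, 0.001], [0.001, 0.001, -1.0]]
ft_force: [0.8, -0.1, 0.4]
finger_gap: 0.0926
finger_force: 0.0
3.85 [0.45093087 0.10153696 0.36712971] [-48.12089351   6.56983743  32.37851528 114.5535227   -4.09102812
  59.89413591 -13.74603565]
(array([0.45061498, 0.16679174, 0.53429855]), array([ 0.00211906, -0.26021368, -0.96554873]))
grip_mid [{'point': [345.2, 322.7], 'score': 0.88}]
button_face []
stand [{'point': [339.1, 267.5], 'score': 0.9}]
```

View pics/w1.png

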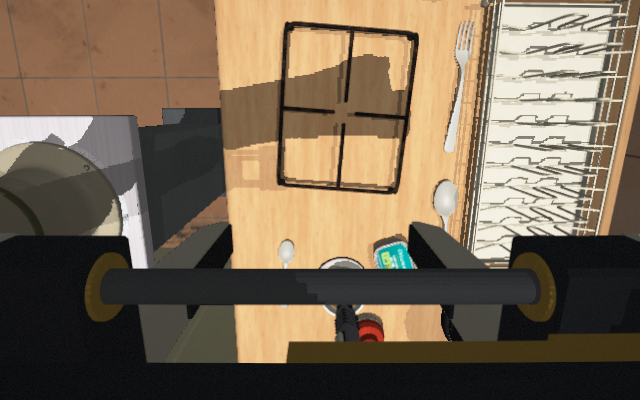

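The wrist view shows the pan support at about (347,107), the stand at (340,275) and the grip at (346,322), partly hidden by the gripper's bar. The button isn't visible, so I'll enlarge the earlier views around the grip.

```bash
python3 - <<'E'
from h import *
a=cv2.imread("pics/scene0.png")[180:260,310:390];b=cv2.imread("pics/top0.png")[170:230,335:395]
a=cv2.resize(a,(400,400),interpolation=2);b=cv2.resize(b,(400,400),interpolation=2)
im=np.hstack([a,b]);im=(255*(im/255.)**0.6).astype(np.uint8)
cv2.imwrite("pics/crop.png",im)
# triangulate grip
s=read_camera("scene");t=read_camera("top")
print(tri([ray(s,(345,207)),ray(t,(364,200))]))
for X in [(.475,-.117,.011),(.475,-.117,.171),(.475,-.117,.201)]: print(proj(s,X),proj(t,X))
w=read_camera("wrist"); e=np.array(sense()["eef_pos"])
print("tcp in wrist",proj(w,[e,e+[0,0,.019],e+[0,0,.05]]))
st=trace("stand","top")[0]["mask"];ys,xs=np.nonzero(st);print("stand top",xs.min(),xs.max(),ys.min(),ys.max())
E
```

```text
[ 0.48722636 -0.11290808  0.14228319]
[[341.60841392 242.43197306]] [[359.74417231 210.64229768]]
[[343.35513359 203.92531193]] [[368.83123647 203.95662508]]
[[343.72438516 195.78920825]] [[370.90179621 202.43260895]]
tcp in wrist [[319.80769802 237.03402629]
 [319.80446185 251.7031372 ]
 [319.79721988 284.58450625]]
stand top 343 384 185 224
```

View pics/crop.png

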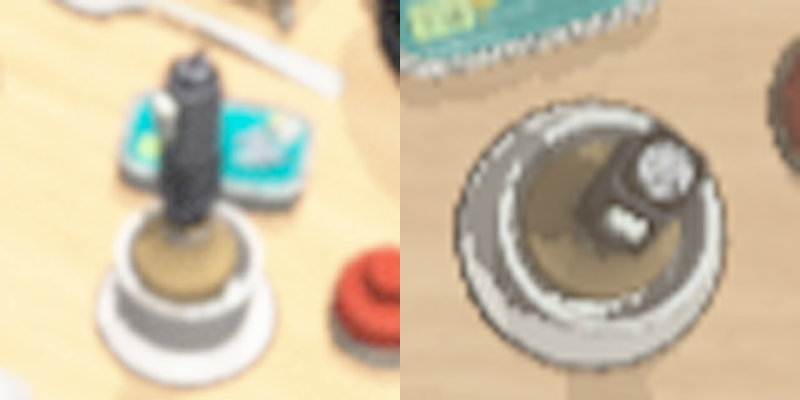

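The crop shows the white button on the left edge of the grip in the scene view (≈(343,204)). In the top view it is at ≈(369,204), and the grip's top end is at ≈(374.8,195.5). Now I'll compute the axis and yaw.

```bash
python3 - <<'E'
from h import *
s=read_camera("scene");t=read_camera("top")
print("stand",atz(t,(363.5,204.8),.01)); 
P=atz(t,(374.75,195.5),.203); B=atz(t,(369.05,203.75),.176)
print("gripTop",P,"button",B)
T=tri([ray(t,(374.75,195.5)),ray(s,(310+195/5,180+65/5))]);print("tri top",T)
Bt=tri([ray(t,(369.05,203.75)),ray(s,(310+165/5,180+120/5))]);print("tri button",Bt)
for q in (P[:2]-B[:2],T[:2]-Bt[:2]): print(np.degrees(np.arctan2(-q[1],-q[0])),np.linalg.norm(q))
E
```

```text
stand [ 0.48875191 -0.12562366  0.01      ]
gripTop [ 0.4881024  -0.12391392  0.203     ] button [ 0.47491611 -0.11677282  0.176     ]
tri top [ 0.4881143  -0.12392056  0.20147647]
tri button [ 0.47497272 -0.11686941  0.17091793]
151.5620298367468 0.01499578105854835
151.78410182513554 0.014913746963722083
```

```bash

python3 -m handwheel '[{"dx":-1,"dy":0.23,"dz":0,"roll":0.237,"claw":1},{"dx":-1,"dy":0.23,"dz":0,"roll":0.237,"claw":1},{"dx":-1,"dy":0.23,"dz":0,"roll":0.237,"claw":1},{"dx":-1,"dy":0.23,"dz":0,"roll":0.237,"claw":1}]'
python3 - <<'E'
from h import *
s=sense();e=np.array(s["eef_pos"]);R=np.array(s["eef_rot"])
print(s["t"],np.round(R,4).tolist(),s["joint_pos"])
for T in [(.486,-.123,e[2]),(.486,-.123,.152)]: print(R.T@(np.array(T)-e)/.15)
c=read_camera("wrist");cv2.imwrite("pics/w2.png",c["frame"])
print("expected",proj(c,[(.488,-.124,.203),(.488,-.124,.011)]),search_frame("grip_mid","wrist"))
E
```

```text
t: 4.85
eef_pos: [0.4858, -0.0492, 0.3667]
eef_rot: [[0.479, 0.878, 0.0], [0.878, -0.479, -0.001], [-0.001, 0.001, -1.0]]
ft_force: [0.5, 0.5, -0.1]
finger_gap: 0.0928
finger_force: 0.0
4.85 [[0.4786, 0.878, 0.0003], [0.878, -0.4786, -0.0008], [-0.0006, 0.0006, -1.0]] [-36.35202205  10.09789137  42.73203827 112.25485215  -7.80257579
  60.50161396 -18.80208513]
[-4.31225447e-01  2.36843066e-01  4.18315914e-04]
[-0.43033343  0.23593906  1.43178908]
expected [[355.39033952 237.05451543]
 [342.98597312 193.1311869 ]] [{'point': [346.4, 218.9], 'score': 0.82}]
```

View pics/w2.png

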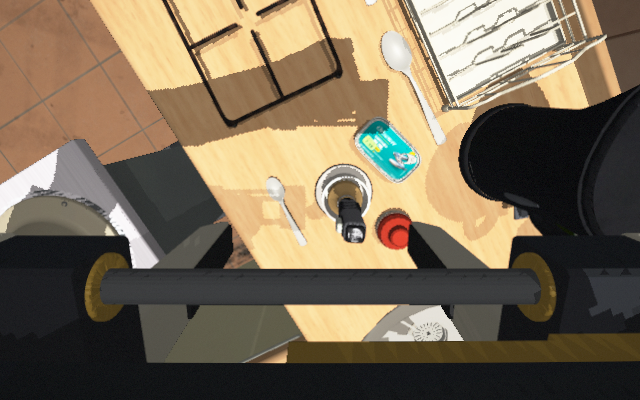

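The wrist view shows the grip end at about (355,236), as predicted. The white button is to its left, square to the fingers. Next I move over it and descend.

```bash

python3 -m handwheel '[{"dx":-0.43,"dy":0.236,"dz":0.3,"roll":0,"claw":1},{"dx":-0.43,"dy":0.236,"dz":0.3,"roll":0,"claw":1},{"dx":-0.43,"dy":0.236,"dz":0.3,"roll":0,"claw":1}]' |head -2
python3 -m handwheel '[{"dx":0,"dy":0,"dz":0.3,"roll":0,"claw":1},{"dx":0,"dy":0,"dz":0.6,"roll":0,"claw":1},{"dx":0,"dy":0,"dz":0.9,"roll":0,"claw":1},{"dx":0,"dy":0,"dz":1,"roll":0,"claw":1},{"dx":0,"dy":0,"dz":1,"roll":0,"claw":1}]'
python3 -m handwheel '[{"dx":0,"dy":0,"dz":0.13,"roll":0,"claw":1},{"dx":0,"dy":0,"dz":0.13,"roll":0,"claw":1}]'
python3 - <<'E'
from h import *
c=read_camera("wrist");s=read_camera("scene")
e=np.array(sense()["eef_pos"]);print(e)
im=np.hstack([c["frame"][130:330,220:420],s["frame"][170:270,300:400].repeat(2,0).repeat(2,1)])
cv2.imwrite("pics/w3.png",cv2.resize(im,(800,400)))
E
```

```text
t: 5.32
eef_pos: [0.4856, -0.1205, 0.3209]
t: 5.95
eef_pos: [0.4865, -0.1198, 0.1718]
eef_rot: [[0.474, 0.881, -0.001], [0.881, -0.474, 0.001], [0.0, -0.001, -1.0]]
ft_force: [0.0, -0.6, -0.5]
finger_gap: 0.0931
finger_force: 0.0
t: 6.2
eef_pos: [0.4867, -0.1204, 0.1531]
eef_rot: [[0.474, 0.88, 0.001], [0.88, -0.474, 0.0], [0.001, 0.001, -1.0]]
ft_force: [-0.8, 0.5, 0.2]
finger_gap: 0.093
finger_force: 0.0
[ 0.48688146 -0.12072746  0.15353094]
```

View pics/w3.png

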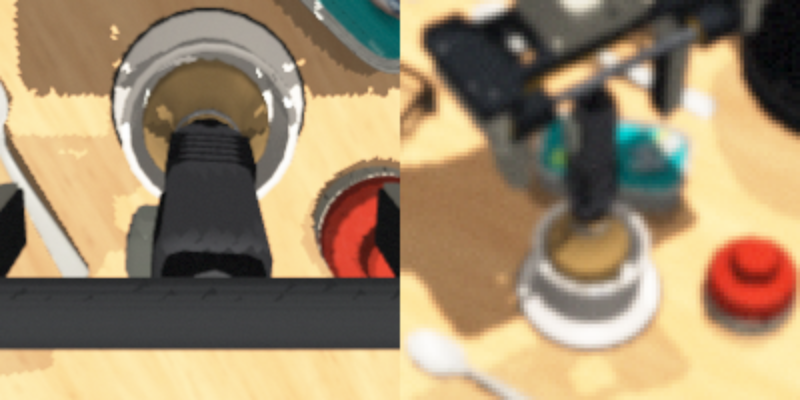

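The button (left) and the grip's back lie centred between the fingers at about column 320. The pads are level with the button, so I squeeze.

```bash

python3 -m handwheel '[{"dx":-0.017,"dy":0,"dz":0,"roll":0,"claw":0.5},{"dx":-0.017,"dy":0,"dz":0,"roll":0,"claw":0.3},{"dx":-0.017,"dy":0,"dz":0,"roll":0,"claw":0},{"dx":-0.017,"dy":0,"dz":0,"roll":0,"claw":0},{"dx":-0.017,"dy":0,"dz":0,"roll":0,"claw":0},{"dx":-0.017,"dy":0,"dz":0,"roll":0,"claw":0},{"dx":-0.017,"dy":0,"dz":0,"roll":0,"claw":0},{"dx":-0.017,"dy":0,"dz":0,"roll":0,"claw":0}]'
```

```text
t: 7.3
eef_pos: [0.4854, -0.1234, 0.1523]
eef_rot: [[0.475, 0.88, 0.001], [0.88, -0.475, -0.001], [-0.0, 0.001, -1.0]]
ft_force: [1.2, -1.0, 0.1]
finger_gap: 0.0253
finger_force: 29.7
```

```bash

python3 -m handwheel '[{"dx":0,"dy":0,"dz":-0.08,"roll":0,"claw":0},{"dx":0,"dy":0,"dz":-0.18,"roll":0,"claw":0},{"dx":0,"dy":0,"dz":-0.28,"roll":0,"claw":0},{"dx":0,"dy":0,"dz":-0.38,"roll":0,"claw":0},{"dx":0,"dy":0,"dz":-0.46,"roll":0,"claw":0},{"dx":0,"dy":0,"dz":-0.51,"roll":0,"claw":0},{"dx":0,"dy":0,"dz":-0.527,"roll":0,"claw":0},{"dx":0,"dy":0,"dz":-0.527,"roll":0,"claw":0}]'
python3 - <<'E'
from h import *
c=read_camera("wrist");s=read_camera("scene")
e=sense();print(e["eef_pos"],e["ft_force"])
im=np.hstack([c["frame"][130:330,220:420],s["frame"][170:270,300:400].repeat(2,0).repeat(2,1)])
cv2.imwrite("pics/w4.png",cv2.resize(im,(800,400)))
E
```

```text
t: 8.3
eef_pos: [0.485, -0.1231, 0.2314]
eef_rot: [[0.475, 0.88, 0.0], [0.88, -0.475, -0.0], [0.0, 0.0, -1.0]]
ft_force: [-0.8, -0.4, 1.6]
finger_gap: 0.0256
finger_force: 29.8
[ 0.48500886 -0.12311231  0.23113932] [-0.09726952  0.07777447  1.0423128 ]
```

View pics/w4.png

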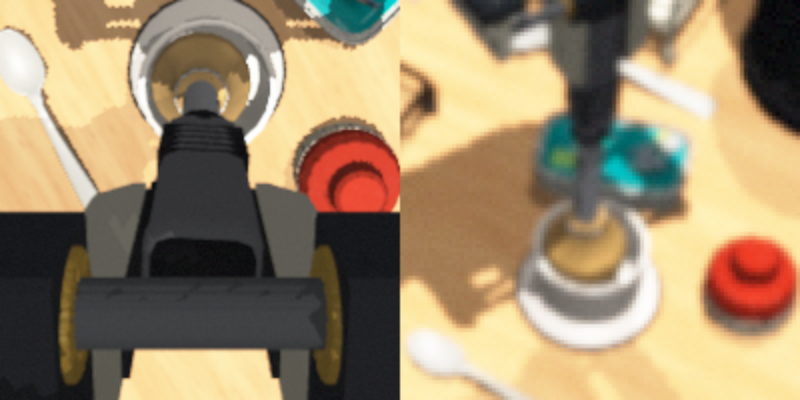

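The shaft is extended and the brush is still seated in its cup. I let go, then turn a quarter to take the plain sides, with the wrist camera on the button's side.

```bash

python3 -m handwheel '[{"dx":0,"dy":0,"dz":0,"roll":0,"claw":1},{"dx":0,"dy":0,"dz":0,"roll":0,"claw":1},{"dx":0,"dy":0,"dz":0,"roll":0,"claw":1},{"dx":0,"dy":0,"dz":0,"roll":0,"claw":1},{"dx":0,"dy":0,"dz":0,"roll":0,"claw":1}]'
python3 -m handwheel '[{"dx":0,"dy":0,"dz":0,"roll":-0.75,"claw":1},{"dx":0,"dy":0,"dz":0,"roll":-0.75,"claw":1},{"dx":0,"dy":0,"dz":0,"roll":-0.75,"claw":1},{"dx":0,"dy":0,"dz":0,"roll":-0.75,"claw":1},{"dx":0,"dy":0,"dz":0,"roll":-0.75,"claw":1},{"dx":0,"dy":0,"dz":0,"roll":-0.75,"claw":1},{"dx":0,"dy":0,"dz":0,"roll":-0.75,"claw":1},{"dx":0,"dy":0,"dz":0,"roll":-0.75,"claw":1}]'
python3 - <<'E'
from h import *
c=read_camera("wrist");s=read_camera("scene")
e=sense();print(e["eef_pos"],np.round(e["eef_rot"],3).tolist(),e["joint_pos"])
im=np.hstack([c["frame"][130:330,220:420],s["frame"][150:250,300:400].repeat(2,0).repeat(2,1)])
cv2.imwrite("pics/w5.png",cv2.resize(im,(800,400)))
E
```

```text
t: 9.02
eef_pos: [0.485, -0.123, 0.2312]
eef_rot: [[0.475, 0.88, 0.0], [0.88, -0.475, -0.0], [0.0, 0.0, -1.0]]
ft_force: [-0.8, 0.0, -0.0]
finger_gap: 0.0708
finger_force: 0.0
t: 10.02
eef_pos: [0.4849, -0.1231, 0.2312]
eef_rot: [[-0.848, 0.531, 0.0], [0.531, 0.848, -0.0], [-0.0, 0.0, -1.0]]
ft_force: [1.0, -0.6, 0.2]
finger_gap: 0.0931
finger_force: 0.0
[ 0.48487006 -0.12325182  0.23126817] [[-0.845, 0.534, 0.0], [0.534, 0.845, 0.0], [-0.0, 0.0, -1.0]] [ -3.78929474  18.37963094  15.11667167 120.51846854  -7.09001309
  41.90086959  73.57446244]
```

View pics/w5.png

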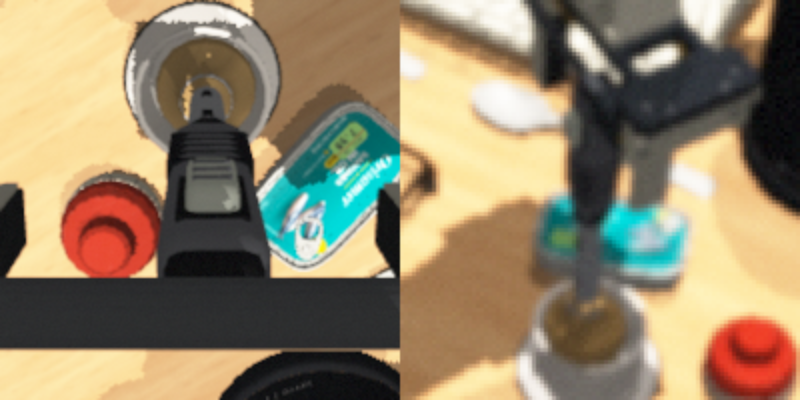

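The button now faces the wrist camera (≈(326,224)), and the grip sits slightly right of centre. I finish the turn, centre, grip the plain sides and pull up slightly so the catch finds the slot.

```bash

python3 -m handwheel '[{"dx":-0.017,"dy":0.012,"dz":0,"roll":-0.037,"claw":0.6},{"dx":-0.017,"dy":0.012,"dz":0,"roll":-0.037,"claw":0.3},{"dx":-0.017,"dy":0.012,"dz":0,"roll":-0.037,"claw":0},{"dx":-0.017,"dy":0.012,"dz":0,"roll":-0.037,"claw":0},{"dx":-0.017,"dy":0.012,"dz":0,"roll":-0.037,"claw":0},{"dx":-0.017,"dy":0.012,"dz":0,"roll":-0.037,"claw":0},{"dx":-0.017,"dy":0.012,"dz":0,"roll":-0.037,"claw":0},{"dx":-0.017,"dy":0.012,"dz":0,"roll":-0.037,"claw":0}]'
python3 -m handwheel '[{"dx":0,"dy":0,"dz":-0.004,"roll":0,"claw":0},{"dx":0,"dy":0,"dz":-0.008,"roll":0,"claw":0},{"dx":0,"dy":0,"dz":-0.014,"roll":0,"claw":0},{"dx":0,"dy":0,"dz":-0.02,"roll":0,"claw":0},{"dx":0,"dy":0,"dz":-0.02,"roll":0,"claw":0},{"dx":0,"dy":0,"dz":-0.02,"roll":0,"claw":0}]'
python3 - <<'E'
from h import *
c=read_camera("wrist");s=read_camera("scene")
F=[]
for i in range(4): read_camera("top");F.append(sense()["ft_force"])
print(np.mean(F,0))
im=np.hstack([c["frame"][130:330,220:420],s["frame"][150:250,300:400].repeat(2,0).repeat(2,1)])
cv2.imwrite("pics/w6.png",cv2.resize(im,(800,400)))
E
```

```text
t: 11.12
eef_pos: [0.4881, -0.1226, 0.2312]
eef_rot: [[-0.883, 0.469, 0.0], [0.469, 0.883, 0.0], [0.0, 0.0, -1.0]]
ft_force: [0.9, 0.1, -0.0]
finger_gap: 0.0242
finger_force: 29.2
t: 11.88
eef_pos: [0.4877, -0.123, 0.234]
eef_rot: [[-0.883, 0.469, -0.001], [0.469, 0.883, -0.0], [0.001, -0.0, -1.0]]
ft_force: [0.6, 0.3, -6.2]
finger_gap: 0.0241
finger_force: 29.2
[-0.08300205  0.10407734 -6.11554295]
```

View pics/w6.png

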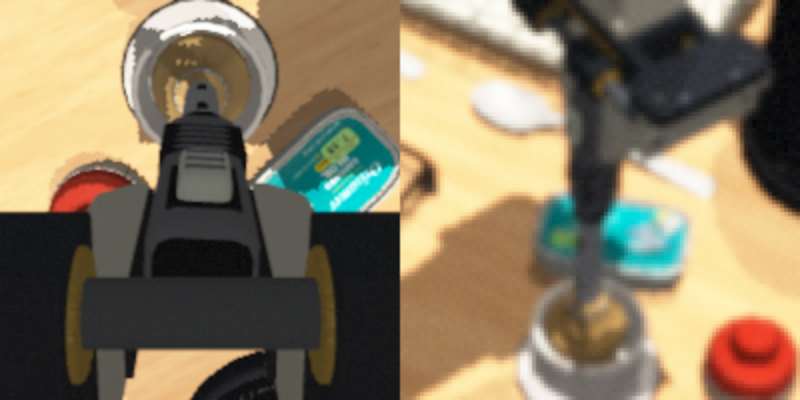

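```bash
python3 - <<'E'
from h import *
c=read_camera("wrist");e=sense();p=np.array(e["eef_pos"]);R=np.array(e["eef_rot"])
m=trace("button_face","wrist")
if m:
    ys,xs=np.nonzero(m[0]["mask"]);print(m[0]["score"],xs.min(),xs.max(),ys.min(),ys.max(),xs.mean(),ys.mean())
for r in (.019,.015,.0135):
    g=p+[0,0,.019]+r*R[:,0]
    print(r,np.round(proj(c,[g+a*.006*R[:,1]+b*np.array([0,0,.012]) for a,b in [(-1,1),(1,1),(-1,-1),(1,-1),(0,0)]]),1).tolist())
for z in (.03,-.085):print("edge",z,np.round(proj(c,[p+[0,0,.019+z]+.0125*R[:,0]+a*.012*R[:,1] for a in (-1,1)]),1).tolist())
w=c["frame"][180:260,280:360];cv2.imwrite("pics/w7.png",cv2.resize(w,(560,560),interpolation=cv2.INTER_NEAREST))
E
```

```text
0.85 308 335 203 230 321.3491379310345 217.42959770114942
0.019 [[306.2, 221.7], [334.1, 221.7], [308.1, 206.1], [332.1, 206.1], [320.1, 213.3]]
0.015 [[306.2, 230.5], [334.0, 230.5], [308.1, 213.8], [332.1, 213.8], [320.1, 221.5]]
0.0135 [[306.3, 233.8], [334.0, 233.8], [308.2, 216.6], [332.0, 216.6], [320.1, 224.6]]
edge 0.03 [[288.7, 253.2], [351.6, 253.2]]
edge -0.085 [[303.3, 186.4], [336.8, 186.4]]
```

View pics/w7.png

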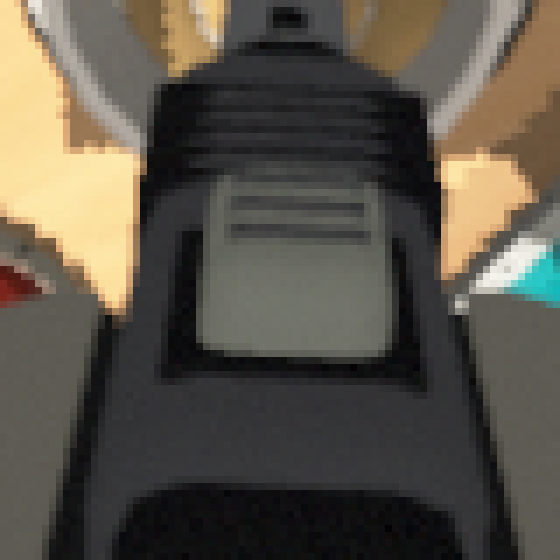

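The button's lower face edge is at row ≈205, where I predicted 206 for fully out (214 or more if pressed). The whole weight (6.1 N) hangs on the gripper, so it's locked at the second stop. I lift it clear and locate the pan support.

```bash

python3 -m handwheel '[{"dx":0,"dy":0,"dz":-0.12,"roll":0,"claw":0},{"dx":0,"dy":0,"dz":-0.3,"roll":0,"claw":0},{"dx":0,"dy":0,"dz":-0.5,"roll":0,"claw":0},{"dx":0,"dy":0,"dz":-0.65,"roll":0,"claw":0},{"dx":0,"dy":0,"dz":-0.67,"roll":0,"claw":0},{"dx":0,"dy":0,"dz":-0.67,"roll":0,"claw":0}]'
python3 - <<'E'
from h import *
t=read_camera("top");s=read_camera("scene")
m0=cv2.imread("pics/top0.png")
P=np.mean([atz(t,q,.03) for q in [(190,157),(295,165),(287,248),(181,240)]],0)
for n,c in (("top",t),("scene",s)):
    m=trace("pan_support",n)
    if m:
        ys,xs=np.nonzero(m[0]["mask"]);b=cv2.minAreaRect(np.c_[xs,ys].astype(np.float32));print(n,b)
        bp=cv2.boxPoints(b);cn=[atz(t if n=="top" else s,q,.03) for q in bp];print(np.mean(cn,0),[np.linalg.norm(cn[i]-cn[i-1]).round(3) for i in range(4)])
print(P)
e=sense();R=np.array(e["eef_rot"]);p=np.array(e["eef_pos"]);print(e["t"],p,R.T@(np.array([P[0],P[1],p[2]])-p)/.15)
E
```

```text
t: 13.02
eef_pos: [0.4876, -0.1227, 0.334]
eef_rot: [[-0.883, 0.469, -0.001], [0.469, 0.883, 0.0], [0.001, -0.0, -1.0]]
ft_force: [-0.4, -0.5, -6.2]
finger_gap: 0.0237
finger_force: 29.6
top ((237.37890625, 201.86624145507812), (108.50922393798828, 85.35086822509766), 5.572197437286377)
[0.48778427 0.16092359 0.03      ] [np.float64(0.242), np.float64(0.193), np.float64(0.247), np.float64(0.192)]
scene ((255.05149841308594, 195.9163055419922), (93.02729034423828, 65.97076416015625), 31.607501983642578)
[0.48525513 0.16097472 0.03      ] [np.float64(0.274), np.float64(0.225), np.float64(0.304), np.float64(0.202)]
[0.48634827 0.15883763 0.03      ]
13.225 [ 0.48762217 -0.12278978  0.33374163] [8.88070112e-01 1.65422795e+00 1.63482262e-04]
```

```bash

python3 -m handwheel '[{"dx":0.04,"dy":0.08,"dz":0,"roll":0,"claw":0},{"dx":0.11,"dy":0.21,"dz":0,"roll":0,"claw":0},{"dx":0.2,"dy":0.37,"dz":0,"roll":0,"claw":0},{"dx":0.29,"dy":0.54,"dz":0,"roll":0,"claw":0},{"dx":0.38,"dy":0.71,"dz":0,"roll":0,"claw":0},{"dx":0.43,"dy":0.8,"dz":0,"roll":0,"claw":0},{"dx":0.443,"dy":0.83,"dz":0,"roll":0,"claw":0}]' | head -2
python3 -m handwheel '[{"dx":0.04,"dy":0.08,"dz":0,"roll":0,"claw":0},{"dx":0.11,"dy":0.21,"dz":0,"roll":0,"claw":0},{"dx":0.2,"dy":0.37,"dz":0,"roll":0,"claw":0},{"dx":0.29,"dy":0.54,"dz":0,"roll":0,"claw":0},{"dx":0.38,"dy":0.71,"dz":0,"roll":0,"claw":0},{"dx":0.43,"dy":0.8,"dz":0,"roll":0,"claw":0},{"dx":0.443,"dy":0.83,"dz":0,"roll":0,"claw":0},{"dx":0.443,"dy":0.83,"dz":0,"roll":0,"claw":0}]'
python3 -m handwheel '[{"dx":0,"dy":0,"dz":0.05,"roll":0,"claw":0},{"dx":0,"dy":0,"dz":0.13,"roll":0,"claw":0},{"dx":0,"dy":0,"dz":0.21,"roll":0,"claw":0},{"dx":0,"dy":0,"dz":0.26,"roll":0,"claw":0},{"dx":0,"dy":0,"dz":0.27,"roll":0,"claw":0},{"dx":0,"dy":0,"dz":0.27,"roll":0,"claw":0},{"dx":0,"dy":0,"dz":0.27,"roll":0,"claw":0},{"dx":0,"dy":0,"dz":0.27,"roll":0,"claw":0}]'
python3 - <<'E'
from h import *
c=read_camera("wrist");s=read_camera("scene");t=read_camera("top")
m=trace("button_face","wrist")
if m: ys,xs=np.nonzero(m[0]["mask"]);print(xs.min(),xs.max(),ys.min(),ys.max())
g=np.hstack([cv2.resize(s["frame"][120:260,180:320],(400,400)),c["frame"][0:400,120:520]])
cv2.imwrite("pics/w8.png",g)
p=np.array(sense()["eef_pos"]);print("brush bottom expected scene",proj(s,[(p[0],p[1],p[2]-.221)]), search_frame("brush","scene"))
E
```

```text
t: 14.1
eef_pos: [0.4876, 0.0192, 0.3345]
t: 15.1
eef_pos: [0.4875, 0.1586, 0.3346]
eef_rot: [[-0.883, 0.47, -0.0], [0.47, 0.883, -0.001], [-0.0, -0.0, -1.0]]
ft_force: [0.2, -1.3, -6.6]
finger_gap: 0.0243
finger_force: 29.6
t: 16.1
eef_pos: [0.4876, 0.1595, 0.2945]
eef_rot: [[-0.883, 0.469, 0.001], [0.469, 0.883, 0.0], [-0.0, 0.001, -1.0]]
ft_force: [-0.1, 0.3, -6.8]
finger_gap: 0.0239
finger_force: 29.6
307 334 204 230
brush bottom expected scene [[253.44842557 183.08034833]] [{'point': [248.3, 159.6], 'score': 0.66}]
```

View pics/w8.png

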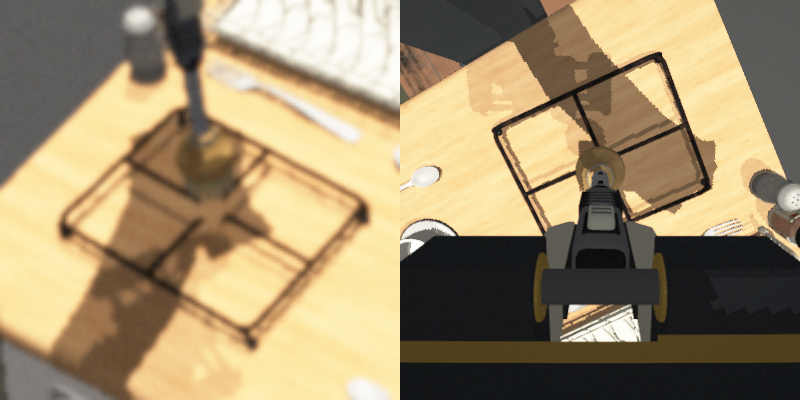

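The brush hangs upright over the cross at the middle of the support, about 4 cm clear of it. The button mask is unchanged (rows 204–230), so it is still out.

```bash
python3 -c "
from cell import hand_in
print(hand_in())"
```

```text
the job is handed in; nothing more can be done
None
```

I handed the job in: the brush is locked at the second stop with its button out, and the arm holds it still, bristles down, about 4 cm above the middle of the pan support. The judge's verdict was not shown.

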